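# Slide the spoon rest over the hob's edge and put it on the serving board

## Robot

A 7-joint arm with a two-finger parallel gripper is mounted at the origin on a cart in front of the work surface, level with it; the furniture and walls round the work are solid. World frame = base frame: x ahead of the robot, y to its left, z up, the work surface at z = 0. Lengths are in m, angles in rad, forces in N, time in s.
With the tool pointing down it reaches from about 0.425 to 0.975 m from the base axis. Payload 16.7 kg.
Tool frame: the origin (TCP) lies between the finger pads; the fingertips stand 25 mm ahead of it and the grasp point (between the pads) lies 6 mm ahead of it; z points along the fingers, y is the line along which they close (so a half turn about z gives the same grasp; the last joint's range is limited). The gripper opens to 85 mm and grips with 20 to 120 N. Pads are 22 mm wide; open, the fingers measure 114 mm over their backs; the gripper's body (76 mm by 85 mm) begins 54 mm behind the grasp point. The pads swing forward as they close: fully open they stand 13 mm farther back than shut.
Start: joints at [-1.462, 0.426, 0.074, 1.606, -0.034, 1.111, -0.067], TCP at [0.173, 0.652, 0.217] pointing down, gripper open.
Joint ranges: [-2.85, 2.85], [-0.5, 2.14], [-1.23, 1.37], [0.21, 2.46], [-1.02, 4.16], [0.16, 2.05], [-2.73, 2.73]. Speed limits (rad/s): [1.89, 1.89, 2.39, 2.39, 3.01, 3.01, 3.01].

## Interface

Orientations are given as a unit quaternion [x, y, z, w].
In Python, from plant import telemetry, snapshot, job gives the robot as it stands.
- The arm moves only by the shell command python3 -m pendant 'ROWS'. ROWS is a JSON object of lists of equal length, an entry for each row: "slide": the shift along the world's x, y, z in units of 30 mm (1.0 is 30 mm), a list of three; "turn": the turn, a rotation vector about the world's x, y, z in units of 6 degrees (1.0 is 6 degrees), a list of three; "fingers": the finger opening in mm, from 0 to 85.4. In form: {"slide": [[dx, dy, dz], ...], "turn": [[ax, ay, az], ...], "fingers": [fingers, ...]}. A call has 1 to 8 rows; each row shifts and turns the commanded pose from where the row before left it; what a row does not reach is not made up. A row lasts 1/12 s, in which the tool goes at most 41.7 mm and 7.16 degrees, less where a joint would pass 70% of its speed; a pose out of reach is approached as far as the arm can. A call is refused whole if a number of a shift passes 1 or a number of a turn 1, either way. A call with a gripper value outside its range is refused whole. The fingers move at their own pace and stop on an object; the grip force is fixed at half the most. Time passes only in rows, so rows that do not move let the fingers close. It gives the time, the measured TCP pose, the force, the opening and the grip force at its end, in the units of the state.
- telemetry.get_state(): the state, without advancing time (a new reading comes with each control period).
- snapshot(name): name is "side" or "top"; returns a dict with "frame" (480x640x3 uint8, red, green, blue), "fx", "fy", "cx", "cy" (pixels), "R" (3x3) and "t" (3): a world point X has camera coordinates R X + t. Camera axes: x right, y down, z forward; pixel columns grow to the right and rows downward; lengths in m; the calibration is good to about 2 mm. A picture is of the moment at which its call begins. There is no depth.
- job.finish_job(): hands the job in; it is judged then, once.
The state is a dict: "t": time; "joint_pos": joint angles; "qvel": joint speeds; "joint_torque": joint torques, N m; "tool_pos": TCP position; "tcp_rot": TCP orientation; "contact_force": force on the tool from outside, world axes, zero at the start; "wrist_torque": the same for the moment, N m; "finger_gap": finger opening in m; "grasp_force": force on a finger pad.
Only numpy, scipy, OpenCV 4.12 (cv2) and the standard library are available. Lean on these libraries where they do the work, as an engineer would, in place of code of your own. Each camera call takes 0.05 s, during which the arm holds its last target. There are 200 camera calls.

## Task

Clear the thin steel spoon rest off the cold glass hob: it lies too flat to be picked up, so push it, lying flat, towards the front edge of the hob until its plain end sticks out over the edge by about 6 cm. Pinch it by that overhanging end, lift it clear, and lay it flat, lip up, in the middle of the bamboo serving board. Leave everything else standing where it is.

Things in the scene. Friction and masses are not known exactly. Their poses are not given: they have to be found in the camera images.
- rest_center (a point): Centre of the spoon rest, half-way up its sheet: a loose brushed-steel strip, 170 mm long (its x), 50 mm wide (its y), 3 mm thick, 0.15 to 0.26 kg, lying flat on the black glass hob (hob top z = 0). +x runs along it towards its upturned lip, -x towards its plain free end, z up. At the start -x points at the hob's front edge, within about 18 degrees of square to it.
- rest_free_end (a point): Middle of the plain free end of the spoon rest, 85 mm from rest_center along -x, same axes; it starts inside the hob's edge. This end is to overhang and be pinched across the 50 mm width. The long sides are straight and parallel, but for 12 mm corner radii at this end.
- rest_lip (a point): Middle of the spoon rest's upturned lip, which stands across the far end, 83.5 mm from rest_center along +x: 50 mm wide, 18 mm high above the hob, 3 mm thick (5 mm at its rolled top). Pushing its far face with the finger tips slides the strip free-end first.
- hob_edge (a point): Fixed point on the front edge of the glass hob top (z = 0), near the spoon rest. The straight edge runs along this point's y, 0.19 m to -y and 0.39 m to +y; x points inward over the hob, so what lies at negative x hangs beyond the glass. From 6 mm below the glass the cooker's front stands out 11 mm further; beyond that is free air.
- serving_board: Small loose bamboo serving board, 130 mm (its x) by 186 mm (its y), 9 mm thick, lying flat on the left part of the hob; origin at the centre of its underside, z up. Its long y axis runs within about 25 degrees of square to the hob's front edge.
- pepper_mill: Dark brown wooden pepper mill, 58 mm wide, 160 mm high, at the back of the hob, origin at the middle of its underside; to be left alone.
- salt_shaker: Salt shaker, 44 mm wide, 90 mm high, at the back of the hob, origin at the middle of its underside; to be left alone.
- egg_timer: Red and white egg timer, 54 mm wide, 52 mm high, at the back of the hob, origin at the middle of its underside; to be left alone.
- espresso_cup: Cream espresso cup, 83 mm over the handle, 55 mm high, on the white worktop left of the hob, origin at the middle of its underside; to be left alone.
- lime_tin: Small lime-green tin, 34 mm wide, 50 mm high, on the white worktop left of the hob, origin at the middle of its underside; to be left alone.

How it is judged:
On the way, in this order (a step that is already met when the one before it is completed fails the run):
1. the spoon rest, lying flat on the hob, sticks out over the front edge by more than 30 mm (x of rest_free_end in the frame of hob_edge below -0.03 m and height (world z) of rest_center between -0.004 and 0.006 m and angle between rest_center's own z axis and vertical below 0.06 rad), for 0.2 s.
2. it is lifted at least 40 mm above the hob, held within 80 mm of its free end (height (world z) of rest_center above 0.04 m and distance between the grasp point and rest_free_end below 0.08 m), for 0.1 s.
At the end, for the whole second after the job is handed in: The spoon rest lies flat (within about 4.5 degrees), lip up, at rest on the serving board, its centre within 40 mm of the board's centre, and the board lies flat on the hob (horizontal distance between rest_center and serving_board below 0.04 m and z of rest_center in the frame of serving_board between 0.007 and 0.015 m and angle between each of rest_center, serving_board's own z axis and vertical below 0.08 rad and height (world z) of serving_board between -0.01 and 0.01 m and linear speed of spoon_rest below 0.02 m/s); the robot touches nothing.
It fails at once if the pepper mill is moved by more than 40 mm or tipped (distance of pepper_mill from where it was at the start of the episode above 0.04 m or angle between pepper_mill's own z axis and vertical above 0.5 rad).
It fails at once if the salt shaker is moved by more than 40 mm or tipped (distance of salt_shaker from where it was at the start of the episode above 0.04 m or angle between salt_shaker's own z axis and vertical above 0.5 rad).
It fails at once if the egg timer is moved by more than 40 mm or tipped (distance of egg_timer from where it was at the start of the episode above 0.04 m or angle between egg_timer's own z axis and vertical above 0.5 rad).
It fails at once if the espresso cup is moved by more than 40 mm or tipped (distance of espresso_cup from where it was at the start of the episode above 0.04 m or angle between espresso_cup's own z axis and vertical above 0.5 rad).
It fails at once if the lime tin is moved by more than 40 mm or tipped (distance of lime_tin from where it was at the start of the episode above 0.04 m or angle between lime_tin's own z axis and vertical above 0.5 rad).
It also fails if it takes over 51 s, if anything falls off the work surface, if the arm or the gripper's body presses on something with over 40 N, if the wrist force passes 120 N, or if a joint passes its speed limit or range.

## Working session

There is one attempt and no reset: what is moved stays moved. The work goes in short steps, Python scripts to look and compute and a shell command to move; the robot and the scene stay as the last step left them, time stands still between calls to the robot, and variables do not carry over. Pictures are saved under pics/ and viewed, at most 10 in all, crops included, and the job is handed in when it is done.

```bash
mkdir -p pics; python3 - <<'E'
from plant import telemetry,snapshot
import cv2,pickle
for n in("top","side"):
    s=snapshot(n);pickle.dump(s,open(n+"0.pkl","wb"));cv2.imwrite(f"pics/{n}0.png",s["frame"][...,::-1])
    print({k:s[k] for k in s if k!="frame"})
print(telemetry.get_state())
E
```

```text
{'fx': 459.8571909992709, 'fy': 459.8571909992709, 'cx': 320.53926844134685, 'cy': 239.58164361160001, 'R': array([[ 3.36051167e-03, -9.99695398e-01, -2.44503247e-02],
       [-9.95029905e-01, -9.09509340e-04, -9.95723918e-02],
       [ 9.95198240e-02,  2.46634184e-02, -9.94729873e-01]]), 't': array([0.17553402, 0.61887218, 1.11859478])}
{'fx': 463.5252766734517, 'fy': 463.5252766734517, 'cx': 318.7787787685371, 'cy': 238.08760061866244, 'R': array([[-0.99698931,  0.07654224, -0.01239343],
       [ 0.06643709,  0.76084548, -0.64552325],
       [-0.03998031, -0.64440316, -0.76364006]]), 't': array([ 0.61087229, -0.13530257,  1.18466399])}
{'t': 0.1, 'joint_pos': array([-1.46149123,  0.42665393,  0.0738681 ,  1.60652668, -0.03411406,
        1.11083997, -0.06709903]), 'qvel': array([-0.00087495, -0.00097052,  0.00107089, -0.00172977, -0.00098182,
       -0.00240742, -0.00102029]), 'joint_torque': array([ 7.10774388e-03, -9.51532173e+01,  3.77119571e+00, -4.64400923e+01,
        1.97019865e-02,  6.57183118e-03, -1.26414369e-05]), 'tool_pos': array([0.17268141, 0.65213567, 0.21639866]), 'tcp_rot': array([ 1.29066560e-01,  9.91635761e-01, -5.82841971e-04, -3.84732530e-05]), 'contact_force': array([ 0.42942277,  0.42221278, -0.88952357]), 'wrist_torque': array([-0.04466056, -0.00661407, -0.04270474]), 'grasp_force': 0.0, 'finger_gap': 0.08549511261291652}
```

View pics/top0.png

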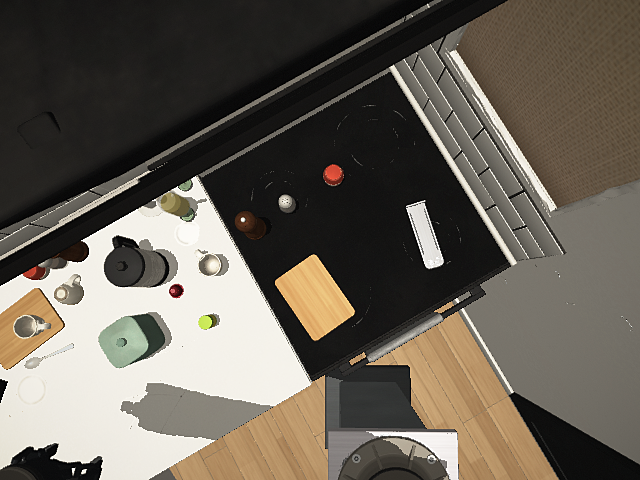

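View pics/side0.png

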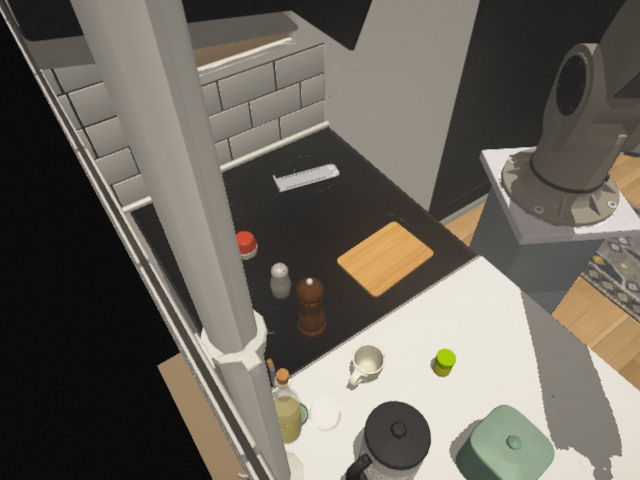

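The top view shows the rest from its lip at about (415,203) to its free end at (434,267). The board is near (315,297), and the hob's front edge runs from (313,380) to (513,264). I'll enlarge that region.

```bash
cat > h.py <<'E'
import numpy as np,cv2,pickle
from plant import telemetry,snapshot
def proj(s,X):
    c=np.asarray(X)@s["R"].T+s["t"]; return c[...,:2]/c[...,2:]*[s["fx"],s["fy"]]+[s["cx"],s["cy"]]
def ray(s,uv,z=0.):
    uv=np.atleast_2d(uv); d=np.c_[(uv[:,0]-s["cx"])/s["fx"],(uv[:,1]-s["cy"])/s["fy"],np.ones(len(uv))]@s["R"]
    C=-s["R"].T@s["t"]; return C+d*((z-C[2])/d[:,2])[:,None]
def crop(s,name,x0,y0,w,h,k):
    cv2.imwrite("pics/"+name,cv2.resize(s["frame"][y0:y0+h,x0:x0+w,::-1],None,fx=k,fy=k,interpolation=cv2.INTER_CUBIC))
E
python3 - <<'E'
from h import *
s=pickle.load(open("top0.pkl","rb")); crop(s,"c0.png",265,190,260,195,3)
E
```

```text
(no output)
```

View pics/c0.png

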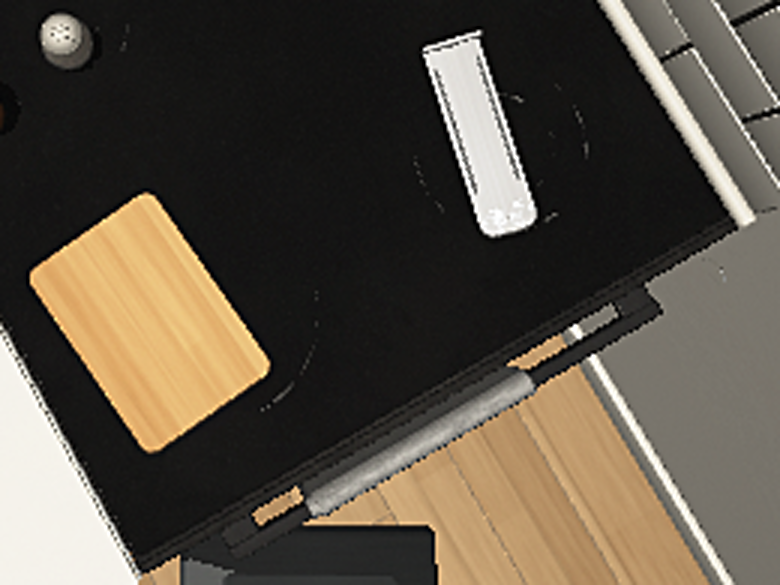

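The crop shows the rest's lip from (423,50) to (481,32) and its free end middle at (512,230). The board corners are about (148,190), (28,275), (150,455) and (272,368). I'll brighten the hob edge and fit the rest.

```bash
python3 - <<'E'
from h import *
s=pickle.load(open("top0.pkl","rb"))
f=lambda p:(np.array(p,float)+.5)/3-.5+[265,190]
print("lip top",ray(s,f([(423,50),(481,32)]),.018))
print("free end",ray(s,f([(512,231)]),.003)); print("sides L",ray(s,f([(427,60),(478,215)]),.003),"R",ray(s,f([(485,50),(535,205)]),.003))
b=ray(s,f([(148,190),(28,275),(150,455),(272,368)]),.009);print("board",b,b.mean(0),"sides",np.linalg.norm(np.roll(b,-1,0)-b,axis=1))
print("edge",ray(s,f([(735,222),(140,545)]),0))
print("handle",ray(s,f([(525,372),(535,390),(305,495),(320,517),(618,308)]),-.03))
t=dict(s);t["frame"]=np.clip(s["frame"].astype(float)*3.5,0,255).astype(np.uint8);crop(t,"c1.png",415,225,100,75,8)
E
```

```text
lip top [[ 0.70520628 -0.03911783  0.018     ]
 [ 0.72061936 -0.08833897  0.018     ]]
free end [[ 0.55264253 -0.11423269  0.003     ]]
sides L [[ 0.69911664 -0.04483032  0.003     ]
 [ 0.56613099 -0.08585755  0.003     ]] R [[ 0.70776136 -0.09451359  0.003     ]
 [ 0.57471063 -0.13408827  0.003     ]]
board [[0.58649304 0.19402139 0.009     ]
 [0.51420805 0.29534807 0.009     ]
 [0.36500626 0.19129367 0.009     ]
 [0.43728354 0.08939257 0.009     ]] [0.47574772 0.19251392 0.009     ] sides [0.12446773 0.18190243 0.12493134 0.18223793]
edge [[ 0.56081603 -0.30260738  0.        ]
 [ 0.28996946  0.19963884  0.        ]]
handle [[ 0.43268979 -0.13014766 -0.03      ]
 [ 0.41741709 -0.13835626 -0.03      ]
 [ 0.32749742  0.0596291  -0.03      ]
 [ 0.30913027  0.04694273 -0.03      ]
 [ 0.48776404 -0.21122893 -0.03      ]]
```

View pics/c1.png

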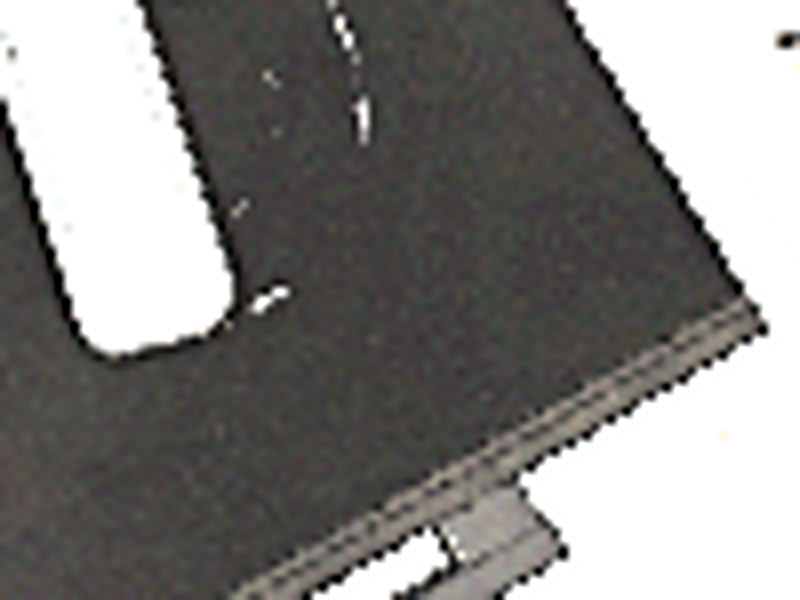

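The brightened crop shows the glass edge as the first boundary, from (750,292) to (230,597). The cooker front is the thin band just beyond it. I'll compute the exact frames and start moving across, high up.

```bash
python3 - <<'E'
from h import *
s=pickle.load(open("top0.pkl","rb"))
e=ray(s,np.array([(750,292),(230,597)])/8+[415,225]-.44,0);d=e[0]-e[1];d/=np.linalg.norm(d);n=np.array([-d[1],d[0],0]);print(e,n,np.degrees(np.arctan2(n[1],n[0])))
F=np.array([.5526,-.1142,0]);print("inside",(F-e[0])@n)
for q in([.4327,-.1301,0],[.4174,-.1384,0],[.3275,.0596,0]):print("handle off",(np.array(q)-e[0])@n)
E
python3 -m pendant '{"slide":[[0.8,-0.95,0],[0.8,-0.95,0],[0.8,-0.95,0],[0.8,-0.95,0],[0.8,-0.95,0],[0.8,-0.95,0],[0.8,-0.95,0],[0.8,-0.95,0]],"turn":[[0,0,0.22],[0,0,0.22],[0,0,0.22],[0,0,0.22],[0,0,0.22],[0,0,0.22],[0,0,0.22],[0,0,0.22]],"fingers":[20,20,20,20,20,20,20,20]}'
```

```text
[[ 0.56742637 -0.29944199  0.        ]
 [ 0.47070277 -0.13319173  0.        ]] [0.86435699 0.5028787  0.        ] 30.190637043602692
inside 0.08033897900533783
handle off -0.03129319563924213
handle off -0.04869175085454873
handle off -0.026827460776217782
t: 0.77
tool_pos: [0.3655, 0.4227, 0.2169]
tcp_rot: [0.037, 0.999, -0.0, -0.0]
contact_force: [2.3, 0.4, 1.2]
finger_gap: 0.02
grasp_force: 0.0
```

```bash
python3 -m pendant '{"slide":[[0.81,-0.99,0],[0.81,-0.99,0],[0.81,-0.99,0],[0.81,-0.99,0],[0.81,-0.99,0],[0.81,-0.99,0],[0.81,-0.99,0],[0.81,-0.99,0]],"turn":[[0,0,0.22],[0,0,0.22],[0,0,0.22],[0,0,0.22],[0,0,0.22],[0,0,0.22],[0,0,0.22],[0,0,0.22]],"fingers":[20,20,20,20,20,20,20,20]}'
python3 -m pendant '{"slide":[[0.81,-0.99,0],[0.81,-0.99,0],[0.81,-0.99,0],[0.81,-0.99,0],[0.81,-0.99,0],[0.81,-0.99,0],[0.81,-0.99,0],[0.81,-0.99,0]],"turn":[[0,0,0.22],[0,0,0.22],[0,0,0.22],[0,0,0.22],[0,0,0.22],[0,0,0.22],[0,0,0.22],[0,0,0.22]],"fingers":[20,20,20,20,20,20,20,20]}'
```

```text
t: 1.43
tool_pos: [0.5599, 0.1852, 0.2169]
tcp_rot: [-0.055, 0.998, -0.0, -0.0]
contact_force: [0.2, 1.4, 1.0]
finger_gap: 0.02
grasp_force: 0.0
t: 2.1
tool_pos: [0.7543, -0.0522, 0.2165]
tcp_rot: [-0.147, 0.989, 0.0, -0.0]
contact_force: [0.7, 0.3, -0.2]
finger_gap: 0.0197
grasp_force: 0.0
```

```bash
python3 -m pendant '{"slide":[[0,0,-1],[0,0,-1],[0,0,-1],[0,0,-1],[0,0,-1],[0,0,-0.7],[0,0,-0.5],[0,0,0]],"turn":[[0,0,0.05],[0,0,0],[0,0,0],[0,0,0],[0,0,0],[0,0,0],[0,0,0],[0,0,0]],"fingers":[20,20,20,20,20,20,20,20]}'
python3 - <<'E'
from h import *
s=snapshot("side"); crop(s,"c2.png",200,100,200,150,4)
E
```

```text
t: 2.77
tool_pos: [0.7514, -0.0505, 0.0272]
tcp_rot: [-0.149, 0.989, 0.0, -0.003]
contact_force: [-0.6, 0.4, -0.4]
finger_gap: 0.0199
grasp_force: 0.0
```

View pics/c2.png

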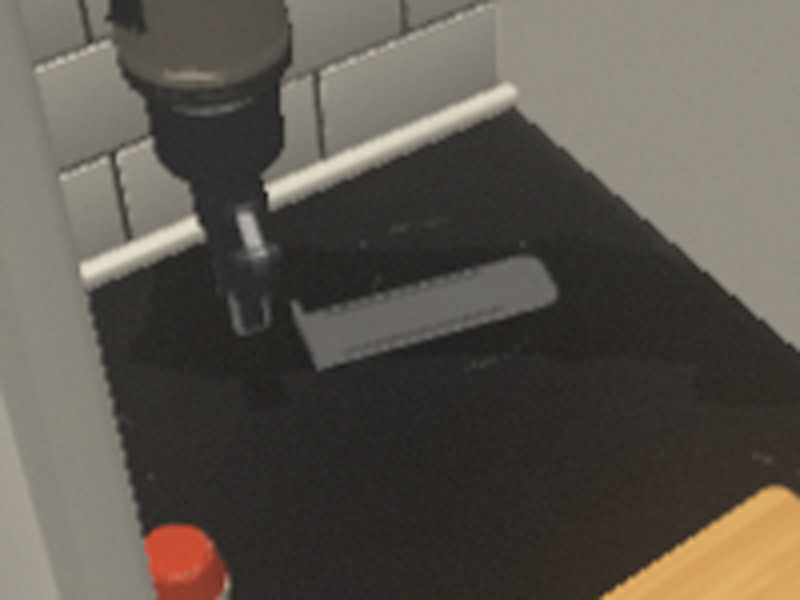

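The fingertips stand just behind the lip, which is at (300–318, 300–368) in the crop, with clearance to everything. I'll push along the strip's own axis.

```bash
python3 -m pendant '{"slide":[[-0.32,-0.1,0.1],[-0.32,-0.1,0],[-0.32,-0.1,0],[-0.32,-0.1,0],[-0.32,-0.1,0],[-0.32,-0.1,0],[-0.32,-0.1,0],[-0.32,-0.1,0]],"turn":[[0,0,0],[0,0,0],[0,0,0],[0,0,0],[0,0,0],[0,0,0],[0,0,0],[0,0,0]],"fingers":[20,20,20,20,20,20,20,20]}'
python3 -m pendant '{"slide":[[-0.32,-0.1,0],[-0.32,-0.1,0],[-0.32,-0.1,0],[-0.32,-0.1,0],[-0.25,-0.08,0],[-0.15,-0.05,0],[-0.05,-0.02,0],[0,0,0]],"turn":[[0,0,0],[0,0,0],[0,0,0],[0,0,0],[0,0,0],[0,0,0],[0,0,0],[0,0,0]],"fingers":[20,20,20,20,20,20,20,20]}'
python3 - <<'E'
from h import *
s=snapshot("top");pickle.dump(s,open("top1.pkl","wb")); t=dict(s);t["frame"]=np.clip(s["frame"].astype(float)*2,0,255).astype(np.uint8);crop(t,"c3.png",380,190,160,120,5)
E
```

```text
t: 3.48
tool_pos: [0.6758, -0.075, 0.0342]
tcp_rot: [-0.149, 0.989, -0.0, 0.0]
contact_force: [0.1, 0.1, -0.2]
finger_gap: 0.0198
grasp_force: 0.0
t: 4.15
tool_pos: [0.6248, -0.0914, 0.0341]
tcp_rot: [-0.149, 0.989, -0.0, 0.0]
contact_force: [0.2, -0.2, -0.0]
finger_gap: 0.0198
grasp_force: 0.0
```

View pics/c3.png

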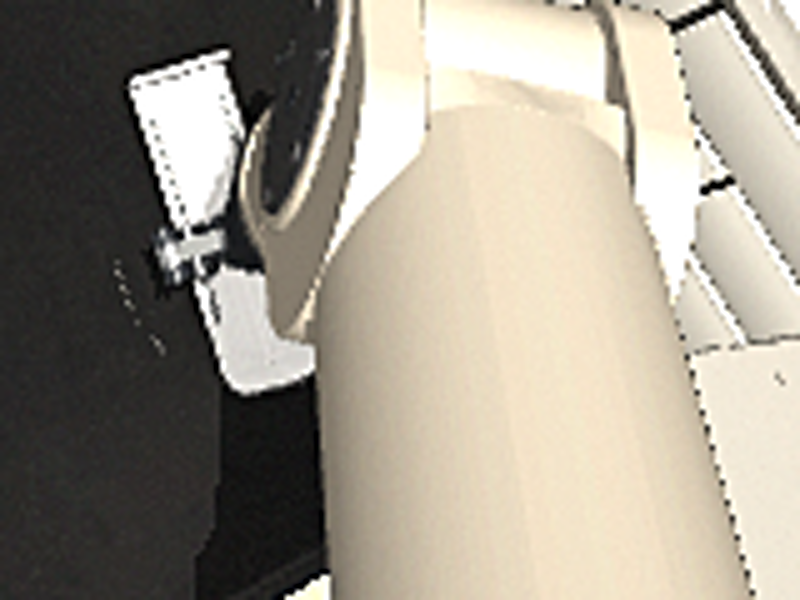

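The rest has not moved: the free end is still at its start place, crop (270,385). The partly open tips are shorter than I assumed, so they passed over the lip. I'll go back behind it and come down lower, feeling for the glass.

```bash
python3 -m pendant '{"slide":[[0,0,0.6],[0,0,0.4],[0.85,0.27,0],[0.85,0.27,0],[0.85,0.27,0],[0.85,0.27,0],[0.85,0.27,0],[0,0,0]],"turn":[[0,0,0],[0,0,0],[0,0,0],[0,0,0],[0,0,0],[0,0,0],[0,0,0],[0,0,0]],"fingers":[20,20,20,20,20,20,20,20]}'
python3 -m pendant '{"slide":[[0,0,-0.6],[0,0,-0.4],[0,0,-0.2],[0,0,-0.15],[0,0,-0.1],[0,0,0],[0,0,0]],"turn":[[0,0,0],[0,0,0],[0,0,0],[0,0,0],[0,0,0],[0,0,0],[0,0,0]],"fingers":[20,20,20,20,20,20,20]}'
```

```text
t: 4.87
tool_pos: [0.7567, -0.0474, 0.0641]
tcp_rot: [-0.151, 0.989, 0.0, 0.002]
contact_force: [-0.0, 0.7, 0.6]
finger_gap: 0.0199
grasp_force: 0.0
t: 5.45
tool_pos: [0.7525, -0.0508, 0.0209]
tcp_rot: [-0.149, 0.989, -0.0, 0.0]
contact_force: [-0.2, -0.6, -0.3]
finger_gap: 0.0198
grasp_force: 0.0
```

```bash
python3 -m pendant '{"slide":[[0,0,-0.1],[0,0,-0.05],[0,0,0]],"turn":[[0,0,0],[0,0,0],[0,0,0]],"fingers":[20,20,20]}'
python3 - <<'E'
from h import *
s=snapshot("side"); s["frame"]=np.clip(s["frame"].astype(float)*1.8,0,255).astype(np.uint8); crop(s,"c4.png",230,140,100,75,8)
E
```

```text
t: 5.7
tool_pos: [0.7523, -0.0507, 0.0159]
tcp_rot: [-0.149, 0.989, 0.0, -0.0]
contact_force: [-0.4, 0.3, -0.1]
finger_gap: 0.02
grasp_force: 0.0
```

View pics/c4.png

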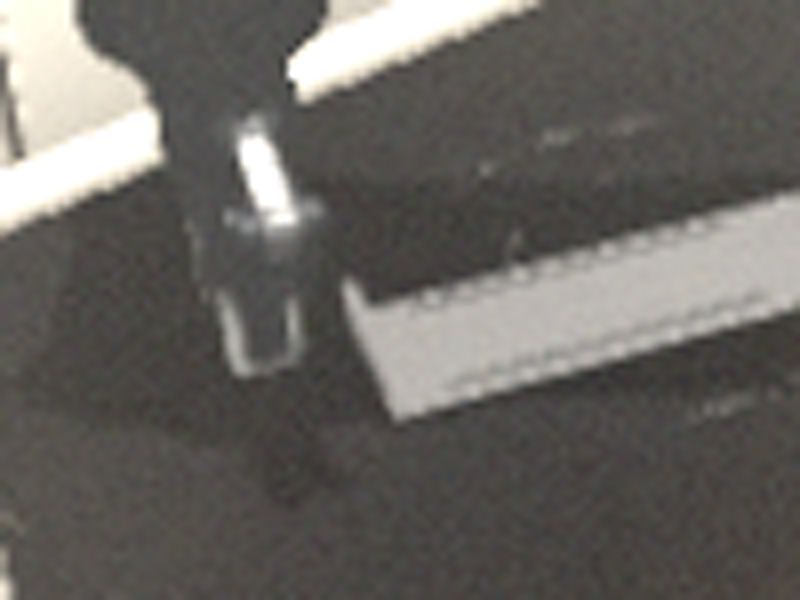

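The near fingertip shows at crop (265,375), pixel (263.1,186.9), with a gap to the lip at (345,285). I'll compute its height.

```bash
python3 - <<'E'
from h import *
s=snapshot("side");p=np.array([.7523,-.0507]);y=np.array([-.295,.955])
for o in(.010,.0175,.0245):
  for z in(0,.01,.02,.03): print(o,z,(proj(s,np.r_[p+o*y,z])-[230,140])*8)
E
```

```text
0.01 0 [272.70261438 417.94742065]
0.01 0.01 [269.4640693  395.16426393]
0.01 0.02 [266.18310244 372.08266999]
0.01 0.03 [262.85887475 348.69673631]
0.0175 0 [279.69842575 433.24676191]
0.0175 0.01 [276.49303698 410.47531607]
0.0175 0.02 [273.24549708 387.40442373]
0.0175 0.03 [269.95496909 364.02813918]
0.0245 0 [286.27659113 447.63274114]
0.0245 0.01 [283.10270032 424.87300638]
0.0245 0.02 [279.88692016 401.81288632]
0.0245 0.03 [276.62841587 378.44639468]
```

```bash
for i in 1 ; do python3 -m pendant '{"slide":[[0,0,-0.1],[0,0,0]],"turn":[[0,0,0],[0,0,0]],"fingers":[20,20]}'; done
python3 -m pendant '{"slide":[[0,0,-0.07],[0,0,0]],"turn":[[0,0,0],[0,0,0]],"fingers":[20,20]}'
```

```text
t: 5.97
tool_pos: [0.7522, -0.0507, 0.0126]
tcp_rot: [-0.149, 0.989, 0.0, -0.0]
contact_force: [-0.5, -0.4, -0.3]
finger_gap: 0.0202
grasp_force: 0.0
t: 6.13
tool_pos: [0.7521, -0.0507, 0.0105]
tcp_rot: [-0.149, 0.989, 0.0, -0.0]
contact_force: [0.4, 0.4, -0.6]
finger_gap: 0.0205
grasp_force: 0.0
```

```bash
python3 -m pendant '{"slide":[[0,0,-0.1],[0,0,0]],"turn":[[0,0,0],[0,0,0]],"fingers":[20,20]}'
python3 -m pendant '{"slide":[[0,0,-0.1],[0,0,0]],"turn":[[0,0,0],[0,0,0]],"fingers":[20,20]}'
python3 - <<'E'
from h import *
s=snapshot("side"); s["frame"]=np.clip(s["frame"].astype(float)*4,0,255).astype(np.uint8); crop(s,"c5.png",240,150,60,60,10)
E
```

```text
t: 6.3
tool_pos: [0.7521, -0.0507, 0.0073]
tcp_rot: [-0.149, 0.989, 0.0, -0.0]
contact_force: [-0.4, 0.9, 0.3]
finger_gap: 0.0202
grasp_force: 0.0
t: 6.47
tool_pos: [0.7521, -0.0507, 0.0043]
tcp_rot: [-0.149, 0.989, 0.0, -0.0]
contact_force: [-0.8, 0.2, -0.3]
finger_gap: 0.0199
grasp_force: 0.0
```

View pics/c5.png

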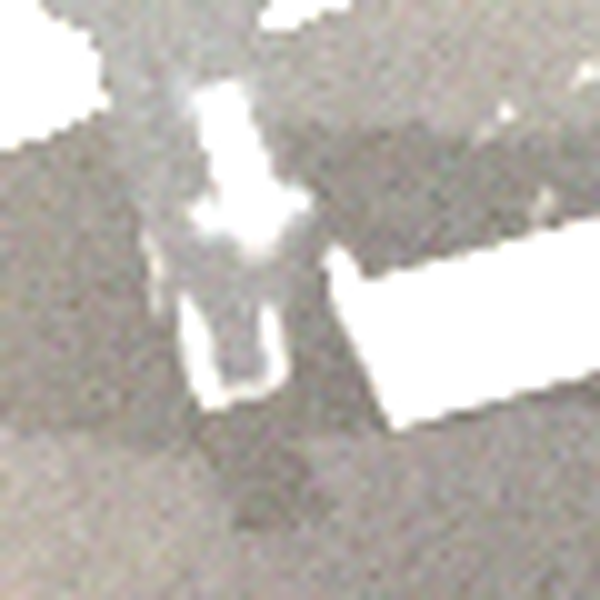

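The fingertip bottom is at crop (235,405), pixel about (263.5,190.5). It is still some 15 mm above the glass, with its shadow detached at (270,490). I'll keep feeling down in small steps.

```bash
for i in 1; do python3 -m pendant '{"slide":[[0,0,-0.1],[0,0,0]],"turn":[[0,0,0],[0,0,0]],"fingers":[20,20]}'
python3 -m pendant '{"slide":[[0,0,-0.1],[0,0,0]],"turn":[[0,0,0],[0,0,0]],"fingers":[20,20]}'
python3 -m pendant '{"slide":[[0,0,-0.1],[0,0,0]],"turn":[[0,0,0],[0,0,0]],"fingers":[20,20]}'; done
python3 -c "
from h import *
s=telemetry.get_state();print(s)"
```

```text
t: 6.68
tool_pos: [0.7521, -0.0507, 0.0014]
tcp_rot: [-0.149, 0.989, 0.0, -0.0]
contact_force: [-0.2, 0.2, -1.3]
finger_gap: 0.0201
grasp_force: 0.0
t: 6.85
tool_pos: [0.7521, -0.0507, -0.0017]
tcp_rot: [-0.149, 0.989, 0.0, -0.0]
contact_force: [-0.4, 0.8, 0.5]
finger_gap: 0.0201
grasp_force: 0.0
t: 7.02
tool_pos: [0.7521, -0.0507, -0.0047]
tcp_rot: [-0.149, 0.989, 0.0, -0.0]
contact_force: [-0.1, 0.3, -0.6]
finger_gap: 0.0197
grasp_force: 0.0
{'t': 7.0167, 'joint_pos': array([-0.18224478,  0.78843868,  0.25222855,  1.55102218, -0.24136044,
        0.83342144,  2.03167271]), 'qvel': array([-1.17614276e-03, -4.03381554e-03,  2.27683217e-03, -1.86743298e-03,
       -9.56391194e-05,  7.88453695e-03, -1.65749940e-04]), 'joint_torque': array([ 2.10921736e-01, -1.20463085e+02,  1.30852032e+01, -3.80018842e+01,
        3.74314230e-03, -1.66909411e-01,  1.46246835e-02]), 'tool_pos': array([ 0.75209999, -0.0507454 , -0.00467417]), 'tcp_rot': array([-1.49085482e-01,  9.88824273e-01,  5.45664674e-06, -2.76106738e-04]), 'contact_force': array([-0.11451449,  0.34594778, -0.60226788]), 'wrist_torque': array([-0.03722415,  0.00734571, -0.03956057]), 'grasp_force': 0.0, 'finger_gap': 0.019691975359531686}
```

```bash
python3 - <<'E'
from h import *
s=pickle.load(open("top1.pkl","rb"));p=np.array([.6248,-.0914]);y=np.array([-.295,.955])
for z in(.01,.05,.08):print(z,*[(proj(s,np.r_[p+o*y,z])-[380,190])*5 for o in(-.02,0,.0175,.03)])
s=snapshot("side");pickle.dump(s,open("side2.pkl","wb"));print((proj(s,np.array([[.7523,-.0507,.0]]))))
t=dict(s);t["frame"]=np.clip(s["frame"].astype(float)*4,0,255).astype(np.uint8);crop(t,"c6.png",240,150,60,60,10)
E
```

```text
0.01 [269.06390093 229.04394538] [231.51142343 240.55904016] [198.64688428 250.63662513] [175.16871469 257.83597297]
0.05 [287.0341156  220.26689767] [248.15977622 232.1869923 ] [214.13816907 242.61908666] [189.83327146 250.0717324 ]
0.08 [301.36565696 213.26705795] [261.43719459 225.5101046 ] [226.49286895 236.22489258] [201.5286804  243.87952556]
[[262.93223201 189.71622408]]
```

View pics/c6.png

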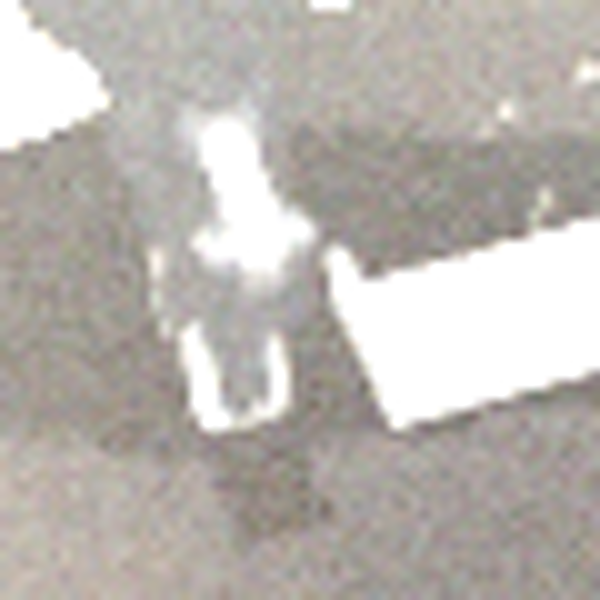

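The tip bottom is now at crop (240,430), about 7 mm above the glass and below the lip's top. So the tips sit about 12 mm above the reported TCP z, not 25 mm below it, while x and y agree. I'll push now.

```bash
python3 -m pendant '{"slide":[[-0.32,-0.1,-0.05],[-0.32,-0.1,0],[-0.32,-0.1,0],[-0.32,-0.1,0],[-0.32,-0.1,0],[-0.32,-0.1,0],[-0.32,-0.1,0],[-0.32,-0.1,0]],"turn":[[0,0,0],[0,0,0],[0,0,0],[0,0,0],[0,0,0],[0,0,0],[0,0,0],[0,0,0]],"fingers":[20,20,20,20,20,20,20,20]}'
python3 - <<'E'
from h import *
s=snapshot("side");a=pickle.load(open("side2.pkl","rb"))["frame"].astype(int)
g=lambda f:(f[150:215,280:345].min(2)>100)
for f in(a,s["frame"].astype(int)):
    ys,xs=np.nonzero(g(f));print(len(xs),xs.min()+280,xs.max()+280,ys.min()+150,ys.max()+150)
E
```

```text
t: 7.73
tool_pos: [0.6747, -0.075, -0.0055]
tcp_rot: [-0.149, 0.989, -0.0, 0.0]
contact_force: [0.8, -0.5, -0.3]
finger_gap: 0.02
grasp_force: 0.5
255 280 338 165 190
220 294 344 155 185
```

The strip is moving, so I'll continue.

```bash
python3 -m pendant '{"slide":[[-0.42,-0.13,0],[-0.42,-0.13,0],[-0.42,-0.13,0],[-0.42,-0.13,0],[-0.42,-0.13,0],[-0.35,-0.11,0],[-0.2,-0.06,0],[-0.05,-0.01,0]],"turn":[[0,0,0],[0,0,0],[0,0,0],[0,0,0],[0,0,0],[0,0,0],[0,0,0],[0,0,0]],"fingers":[20,20,20,20,20,20,20,20]}'
python3 -m pendant '{"slide":[[0.1,0.03,0],[0.3,0.1,0],[0.5,0.15,0],[0,0,0.5],[0,0,1],[0,0,1],[0,0,1]],"turn":[[0,0,0],[0,0,0],[0,0,0],[0,0,0],[0,0,0],[0,0,0],[0,0,0]],"fingers":[20,20,20,20,20,20,20]}'
python3 - <<'E'
from h import *
s=snapshot("side");pickle.dump(s,open("side3.pkl","wb")); t=dict(s);t["frame"]=np.clip(s["frame"].astype(float)*2,0,255).astype(np.uint8)
a=cv2.resize(t["frame"][130:205,280:400],None,fx=6,fy=6,interpolation=cv2.INTER_CUBIC)
cv2.imwrite("pics/c7.png",a[...,::-1])
E
```

```text
t: 8.45
tool_pos: [0.5939, -0.1001, -0.0053]
tcp_rot: [-0.149, 0.989, -0.0, 0.0]
contact_force: [1.5, 0.2, -0.2]
finger_gap: 0.0198
grasp_force: 0.4
t: 9.03
tool_pos: [0.6225, -0.0905, 0.1003]
tcp_rot: [-0.149, 0.989, -0.0, -0.0]
contact_force: [0.2, 0.2, 0.8]
finger_gap: 0.0196
grasp_force: 0.0
```

View pics/c7.png

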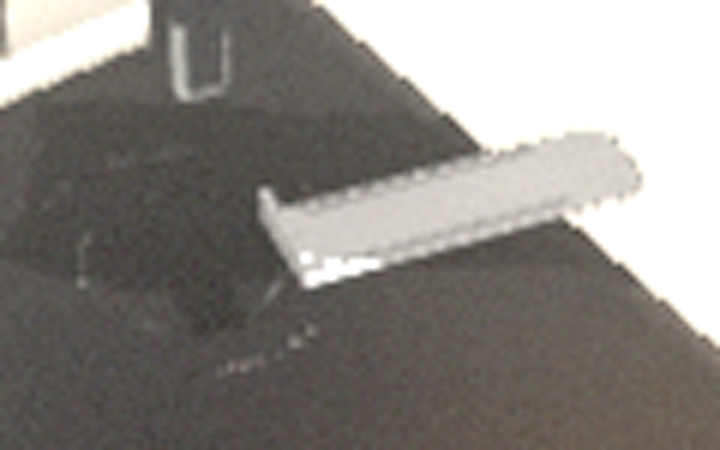

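The rest sticks out over the edge. Its near side crosses the edge at crop (565,218), its far side at (483,150), the end is near (638,165) and the near lip base corner is at (303,288).

```bash
python3 - <<'E'
from h import *
s=pickle.load(open("side3.pkl","rb"));f=lambda p:(np.array(p,float)+.5)/6-.5+[280,130]
c=ray(s,f([(303,288),(600,207),(300,203),(560,135),(636,165)]),[.001,.003,.003,.003,.003][1])
print(c[:,:2]);d=c[1]-c[0];print("near yaw",np.degrees(np.arctan2(-d[1],-d[0])));d=c[3]-c[2];print("far yaw",np.degrees(np.arctan2(-d[1],-d[0])))
e=ray(s,f([(330,8),(483,150),(565,218),(715,343)]),0);print(e[:,:2]);n=np.array([.8644,.5029,0]);print("edge off",e@n,"end off",c[4]@n)
# predicted from tool: lip face = tcp-11mm
u=np.array([np.cos(np.radians(17.2)),np.sin(np.radians(17.2))]);L=np.array([.5939,-.1001])-.011*u
C=L-.085*u;E=L-.17*u;print("pred centre,end",C,E,E@n[:2])
for P in(C,E):print((proj(s,np.r_[P,.003])-[280,130])*6)
E
```

```text
[[ 0.5771519  -0.07747412]
 [ 0.4402793  -0.11850745]
 [ 0.57332291 -0.13337302]
 [ 0.45045974 -0.16954922]
 [ 0.41945599 -0.14551212]]
near yaw 16.68831736118975
far yaw 16.406693463519563
[[ 0.54552585 -0.27752061]
 [ 0.48628842 -0.16583055]
 [ 0.4561715  -0.11599611]
 [ 0.40477618 -0.03046424]]
edge off [0.33198743 0.33695153 0.3359802  0.33456807] end off 0.2893997187101732
pred centre,end [ 0.50219328 -0.12848797] [ 0.42099462 -0.15362316] 0.2866506607799874
[456.7541992  198.13703761]
[627.1235315  151.13739384]
```

The overhang is only about 47 mm, so I'll push about 13 mm further and back off.

```bash
python3 -m pendant '{"slide":[[0,0,-1],[0,0,-1],[0,0,-1],[0,0,-0.53],[0,0,0]],"turn":[[0,0,0],[0,0,0],[0,0,0],[0,0,0],[0,0,0]],"fingers":[20,20,20,20,20]}'
python3 -m pendant '{"slide":[[-0.35,-0.11,0],[-0.35,-0.11,0],[-0.35,-0.11,0],[-0.25,-0.09,0],[-0.07,-0.02,0],[0,0,0]],"turn":[[0,0,0],[0,0,0],[0,0,0],[0,0,0],[0,0,0],[0,0,0]],"fingers":[20,20,20,20,20,20]}'
python3 -m pendant '{"slide":[[0.1,0.03,0],[0.3,0.1,0],[0.5,0.15,0],[0,0,0.5],[0,0,1],[0,0,1],[0,0,1],[0,0,0]],"turn":[[0,0,0],[0,0,0],[0,0,0],[0,0,0],[0,0,0],[0,0,0],[0,0,0],[0,0,0]],"fingers":[20,20,20,20,20,85,85,85]}'
```

```text
t: 9.5
tool_pos: [0.6202, -0.0903, -0.0103]
tcp_rot: [-0.15, 0.989, 0.0, -0.003]
contact_force: [-0.8, 1.1, 0.3]
finger_gap: 0.0199
grasp_force: 0.0
t: 10.0
tool_pos: [0.5802, -0.1048, -0.0055]
tcp_rot: [-0.149, 0.989, -0.0, 0.001]
contact_force: [0.7, 0.0, -0.5]
finger_gap: 0.0198
grasp_force: 0.0
t: 10.67
tool_pos: [0.6113, -0.096, 0.104]
tcp_rot: [-0.149, 0.989, -0.001, 0.004]
contact_force: [1.2, 0.3, -0.1]
finger_gap: 0.0556
grasp_force: 0.0
```

```bash
python3 -m pendant '{"slide":[[-0.85,-0.22,0],[-0.85,-0.22,0],[-0.85,-0.22,0],[-0.85,-0.22,0],[-0.85,-0.22,0],[-0.85,-0.22,0],[-0.85,-0.22,0],[0,0,0]],"turn":[[0,0,-0.08],[0,0,0],[0,0,0],[0,0,0],[0,0,0],[0,0,0],[0,0,0],[0,0,0]],"fingers":[85,85,85,85,85,85,85,85]}'
python3 -m pendant '{"slide":[[0,0,-0.8],[0,0,-0.8],[0,0,-0.8],[0,0,-0.4],[0,0,0],[0,0,0]],"turn":[[0,0,0],[0,0,0],[0,0,0],[0,0,0],[0,0,0],[0,0,0]],"fingers":[85,85,85,85,85,85]}'
python3 - <<'E'
from h import *
s=snapshot("side");pickle.dump(s,open("side4.pkl","wb")); t=dict(s);t["frame"]=np.clip(s["frame"].astype(float)*1.7,0,255).astype(np.uint8)
crop(t,"c8.png",290,110,120,90,6)
E
```

```text
t: 11.33
tool_pos: [0.4254, -0.1431, 0.0983]
tcp_rot: [-0.144, 0.99, 0.0, -0.001]
contact_force: [0.2, -1.1, -0.6]
finger_gap: 0.085
grasp_force: 0.0
t: 11.83
tool_pos: [0.4294, -0.1422, 0.0143]
tcp_rot: [-0.145, 0.989, 0.0, -0.001]
contact_force: [0.2, 0.0, 0.1]
finger_gap: 0.0851
grasp_force: 0.0
```

View pics/c8.png

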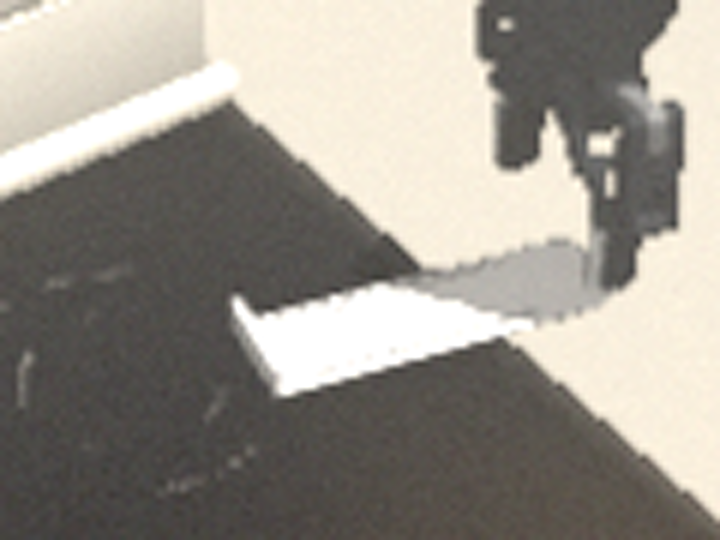

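The overhanging end is near crop (600,280), and the near finger's tip at (617,288) is still above and outside it. I've used up my picture allowance (this was in fact the 11th), so from here I work by numbers and force.

```bash
python3 - <<'E'
from h import *
s=pickle.load(open("side4.pkl","rb"));f=lambda p:(np.array(p,float)+.5)/6-.5+[290,110]
th=2*np.degrees(np.arctan2(.989,-.145))-90;print(th);y=np.array([np.cos(np.radians(th)),np.sin(np.radians(th))])
for o in(.0425,.057):
  for z in(.01,.025,.04):print(o,z,(proj(s,np.r_[np.array([.4294,-.1422])+o*y,z])-[290,110])*6)
print("rest: nearlip,nearEdgepts,far",ray(s,f([(282,395),(535,322),(262,315),(545,242),(585,245)]),.003)[:,:2])
u=np.array([np.cos(np.radians(16.5)),np.sin(np.radians(16.5))]);L=np.array([.5802,-.1048])-.011*u
print("pred end",L-.17*u,(proj(s,np.r_[L-.17*u,.003])-[290,110])*6,"centre",L-.085*u,"TCP along/across from end",(np.array([.4294,-.1422])-(L-.17*u))@u,(np.array([.4294,-.1422])-(L-.17*u))@np.array([-u[1],u[0]]))
E
```

```text
106.68173372586375
0.0425 0.01 [597.04699088 334.5733095 ]
0.0425 0.025 [600.62439676 308.30269256]
0.0425 0.04 [604.26993775 281.53172664]
0.057 0.01 [612.02337564 354.96019924]
0.057 0.025 [615.76915289 328.69186976]
0.057 0.04 [619.58679687 301.91955433]
rest: nearlip,nearEdgepts,far [[ 0.55942723 -0.08425816]
 [ 0.4419566  -0.12205789]
 [ 0.56299009 -0.13789642]
 [ 0.42848453 -0.17685096]
 [ 0.41058023 -0.17304169]]
pred end [ 0.40665363 -0.15620678] [597.382664   265.60875816] centre [ 0.48815331 -0.13206547] TCP along/across from end 0.02578781008994973 0.006969655897281146
```

```bash
python3 -m pendant '{"slide":[[0.1,-0.22,0],[0,0,-0.4],[0,0,-0.4],[0,0,-0.3],[0,0,-0.2],[0,0,0]],"turn":[[0,0,0],[0,0,0],[0,0,0],[0,0,0],[0,0,0],[0,0,0]],"fingers":[85,85,85,85,85,85]}'
python3 -m pendant '{"slide":[[0,0,0],[0,0,0],[0,0,0],[0,0,0],[0,0,0],[0,0,0],[0,0,0],[0,0,0]],"turn":[[0,0,0],[0,0,0],[0,0,0],[0,0,0],[0,0,0],[0,0,0],[0,0,0],[0,0,0]],"fingers":[70,60,52,46,40,40,40,40]}'
```

```text
t: 12.38
tool_pos: [0.4318, -0.149, -0.025]
tcp_rot: [-0.145, 0.989, 0.0, -0.0]
contact_force: [-0.3, 0.4, -0.1]
finger_gap: 0.0846
grasp_force: 0.0
t: 13.05
tool_pos: [0.4322, -0.1489, -0.0243]
tcp_rot: [-0.145, 0.989, -0.0, 0.0]
contact_force: [0.9, -0.5, 2.6]
finger_gap: 0.0476
grasp_force: 60.9
```

Gripped on the 50 mm width. I'll lift gently and check.

```bash
python3 -m pendant '{"slide":[[0,0,0.1],[0,0,0.2],[0,0,0.3],[0,0,0.4],[0,0,0.5],[0,0,0.5],[0,0,0.5],[0,0,0.5]],"turn":[[0,0,0],[0,0,0],[0,0,0],[0,0,0],[0,0,0],[0,0,0],[0,0,0],[0,0,0]],"fingers":[40,40,40,40,40,40,40,40]}'
python3 -m pendant '{"slide":[[0,0,0.4],[0,0,0.3],[0,0,0.1],[0,0,0],[0,0,0]],"turn":[[0,0,0],[0,0,0],[0,0,0],[0,0,0],[0,0,0]],"fingers":[40,40,40,40,40]}'
python3 - <<'E'
from h import *
st=telemetry.get_state();print(st["wrist_torque"],st["contact_force"])
s=snapshot("side");pickle.dump(s,open("side5.pkl","wb"))
t=snapshot("top");pickle.dump(t,open("top5.pkl","wb"))
a=pickle.load(open("side4.pkl","rb"))["frame"].astype(int)
# predicted silhouette if flat at height h
p=np.array([.4322,-.1489]);u=np.array([np.cos(np.radians(16.6)),np.sin(np.radians(16.6))]);v=np.array([-u[1],u[0]])
for pit in(0,.1,.2):
  for h in(.11,):print(pit,[proj(s,np.r_[p+(.143*np.cos(pit))*u+o*v,h-.143*np.sin(pit)]).round(1).tolist() for o in(-.025,.025)])
g=s["frame"].astype(int);m=(abs(g-a).max(2)>40).astype(np.uint8);m[:, :250]=0
n,l,stt,c=cv2.connectedComponentsWithStats(m);print(stt[1:][stt[1:,4]>60])
E
```

```text
t: 13.72
tool_pos: [0.4315, -0.1488, 0.0668]
tcp_rot: [-0.145, 0.989, 0.0, -0.0]
contact_force: [-0.5, 0.5, -1.3]
finger_gap: 0.0473
grasp_force: 61.8
t: 14.13
tool_pos: [0.4317, -0.1487, 0.0893]
tcp_rot: [-0.145, 0.989, 0.0, -0.0]
contact_force: [-0.0, 0.7, -1.5]
finger_gap: 0.0478
grasp_force: 61.8
[-0.07110869  0.12861827  0.09058467] [-0.01530196  0.73605491 -1.46555097]
0 [[328.6, 131.1], [336.2, 142.7]]
0.1 [[328.9, 135.6], [336.4, 147.3]]
0.2 [[329.6, 139.9], [337.1, 151.6]]
[[ 370    0   47   25  625]
 [ 414    0   34   57  557]
 [ 366   15    9   34  181]
 [ 387   26   17   19  109]
 [ 396   59   18   67  335]
 [ 601   87   29   40   85]
 [ 378   88   22    6   63]
 [ 330  101   74   59 1092]
 [ 503  148   18    5   66]
 [ 328  152   52   24  553]]
```

```bash
python3 - <<'E'
from h import *
s=pickle.load(open("side5.pkl","rb"));a=pickle.load(open("side4.pkl","rb"))["frame"].astype(int)
m=(abs(s["frame"].astype(int)-a).max(2)>30).astype(np.uint8)
for r in range(100,166,2):print(r,''.join('#' if x else '.' for x in m[r,322:408]))
p=np.array([.4317,-.1487]);u=np.array([np.cos(np.radians(16.6)),np.sin(np.radians(16.6))]);v=np.array([-u[1],u[0]])
for pit in(0,.1):
  f=lambda a,o,h=0:proj(s,np.r_[p+(a*np.cos(pit)+h*np.sin(pit))*u+o*v,.115-a*np.sin(pit)+h*np.cos(pit)]).round().astype(int)-[322,0]
  print(pit,"lip top",f(.143,-.025,.016),f(.143,.025,.016),"lip base",f(.143,-.025),f(.143,.025),"sides at pads",f(.012,-.025),f(.012,.025))
E
```

```text
100 ..............................................................############.########...
102 .................................................#####......................########..
104 .................................................#####.................#.....####.##..
106 ................................................######............######......###.##..
108 ................................................########.........................##...
110 ................................................#######..........................##...
112 ...............................................########........##...###.........##....
114 ...............................................#####.##........##...##.........##.....
116 ...............................................########.......###............####.....
118 ...............................................########.#########..........#####......
120 ..................................................##############...........####.......
122 ........................................#########.################........##..........
124 ....
[... 1390 characters left out ...]
...............##############################............
156 ..................................##..###.################################............
158 .........................##################.############################..............
160 ......###.........###########################...####################..................
162 .......##########################################...##########..#.....................
164 .......##############################################.##..............................
0 lip top [  7 124] [ 15 136] lip base [  7 129] [ 14 141] sides at pads [ 54 118] [ 63 129]
0.1 lip top [  7 129] [ 14 141] lip base [  7 134] [ 15 146] sides at pads [ 54 118] [ 63 129]
```

The strip hangs flat: the lip's near base corner is seen at (335,141), and the flat prediction is (336,141). I'll carry it over the board and turn it 18.4° to line up with the board's long axis.

```bash
python3 -m pendant '{"slide":[[0.3,0.4,0],[0.3,0.8,0],[0.3,0.8,0],[0.3,0.8,0],[0,0.8,0],[0,0.8,0],[0,0.8,0],[0,0.8,0]],"turn":[[0,0,0.22],[0,0,0.22],[0,0,0.22],[0,0,0.22],[0,0,0.22],[0,0,0.22],[0,0,0.22],[0,0,0.22]],"fingers":[40,40,40,40,40,40,40,40]}'
python3 -m pendant '{"slide":[[0,0.8,0],[-0.3,0.8,0],[-0.3,0.8,0],[-0.3,0.8,0],[-0.3,0.6,0],[-0.1,0.46,0],[0,0,0],[0,0,0]],"turn":[[0,0,0.22],[0,0,0.22],[0,0,0.22],[0,0,0.22],[0,0,0.22],[0,0,0.2],[0,0,0],[0,0,0]],"fingers":[40,40,40,40,40,40,40,40]}'
```

```text
t: 14.9
tool_pos: [0.4676, 0.0328, 0.0889]
tcp_rot: [-0.236, 0.972, -0.0, -0.001]
contact_force: [0.8, 0.3, -1.5]
finger_gap: 0.0476
grasp_force: 61.8
t: 15.57
tool_pos: [0.4289, 0.1595, 0.0892]
tcp_rot: [-0.302, 0.953, -0.0, -0.0]
contact_force: [0.4, -0.1, -2.5]
finger_gap: 0.0475
grasp_force: 61.9
```

```bash
python3 -m pendant '{"slide":[[0,0,-0.5],[0,0,-0.7],[0,0,-0.6],[0,0,-0.5],[0,0,-0.4],[0,0,-0.2],[0,0,-0.1],[0,0,0]],"turn":[[0,0,0],[0,0,0],[0,0,0],[0,0,0],[0,0,0],[0,0,0],[0,0,0],[0,0,0]],"fingers":[40,40,40,40,40,40,40,40]}'
python3 -m pendant '{"slide":[[0,0,-0.1],[0,0,0]],"turn":[[0,0,0],[0,0,0]],"fingers":[40,40]}'
python3 -m pendant '{"slide":[[0,0,-0.07],[0,0,0]],"turn":[[0,0,0],[0,0,0]],"fingers":[40,40]}'
```

```text
t: 16.23
tool_pos: [0.429, 0.1583, -0.0009]
tcp_rot: [-0.3, 0.954, -0.0, -0.0]
contact_force: [-1.0, 0.2, -1.7]
finger_gap: 0.0477
grasp_force: 61.9
t: 16.4
tool_pos: [0.4293, 0.159, -0.0033]
tcp_rot: [-0.301, 0.954, 0.0, 0.0]
contact_force: [-0.5, 0.1, -1.9]
finger_gap: 0.0475
grasp_force: 61.9
t: 16.57
tool_pos: [0.4291, 0.1591, -0.0054]
tcp_rot: [-0.301, 0.954, 0.0, 0.0]
contact_force: [-0.4, -0.2, -2.2]
finger_gap: 0.0475
grasp_force: 61.9
```

```bash
python3 -m pendant '{"slide":[[0,0,-0.07],[0,0,0]],"turn":[[0,0,0],[0,0,0]],"fingers":[40,40]}'
python3 -m pendant '{"slide":[[0,0,-0.07],[0,0,0]],"turn":[[0,0,0],[0,0,0]],"fingers":[40,40]}'
```

```text
t: 16.73
tool_pos: [0.4292, 0.1591, -0.0077]
tcp_rot: [-0.301, 0.954, 0.0, 0.0]
contact_force: [1.0, 1.0, -1.1]
finger_gap: 0.0474
grasp_force: 62.3
t: 16.9
tool_pos: [0.4293, 0.1592, -0.008]
tcp_rot: [-0.301, 0.954, 0.0, 0.0]
contact_force: [-13.0, -5.2, 58.9]
finger_gap: 0.0478
grasp_force: 94.1
```

The tips touched the board with the sheet about 8 mm above it, as expected. I'll ease up, open and let it settle, then rise.

```bash
python3 -m pendant '{"slide":[[0,0,0.12],[0,0,0]],"turn":[[0,0,0],[0,0,0]],"fingers":[40,40]}'
python3 -m pendant '{"slide":[[0,0,0],[0,0,0],[0,0,0],[0,0,0],[0,0,0],[0,0,0],[0,0,0]],"turn":[[0,0,0],[0,0,0],[0,0,0],[0,0,0],[0,0,0],[0,0,0],[0,0,0]],"fingers":[80,80,80,80,80,80,80]}'
python3 -m pendant '{"slide":[[0,0,0.2],[0,0,0.5],[0,0,0.9],[0,0,1],[0,0,1],[0,0,1],[0,0,1],[0,0,0]],"turn":[[0,0,0],[0,0,0],[0,0,0],[0,0,0],[0,0,0],[0,0,0],[0,0,0],[0,0,0]],"fingers":[80,80,80,80,80,80,80,80]}'
python3 - <<'E'
from h import *
s=snapshot("side");pickle.dump(s,open("side6.pkl","wb"))
a=pickle.load(open("side0.pkl","rb")) if 0 else None
f=s["frame"].astype(int)
def show(fr):
  for r in range(210,300,3):print(r,''.join('#' if (x.max()-x.min()>45) else ('o' if x.min()>90 else '.') for x in fr[r,330:440:2]))
show(f)
C=np.array([.4757,.1925]);y=np.radians(35);u=np.array([np.cos(y),np.sin(y)]);v=np.array([-u[1],u[0]])
print("pred",[(proj(s,np.r_[C+a*u+o*v,.012])-[330,0])/[2,1] for a,o in((.082,-.025),(.082,.025),(-.073,.025),(-.073,-.025))])
E
```

```text
t: 17.07
tool_pos: [0.4293, 0.1591, -0.0055]
tcp_rot: [-0.301, 0.954, 0.0, 0.001]
contact_force: [0.2, 0.2, -1.3]
finger_gap: 0.0473
grasp_force: 62.4
t: 17.65
tool_pos: [0.4289, 0.159, -0.0063]
tcp_rot: [-0.301, 0.954, -0.0, -0.0]
contact_force: [-0.2, -0.4, 0.1]
finger_gap: 0.0799
grasp_force: 0.0
t: 18.32
tool_pos: [0.4312, 0.16, 0.1673]
tcp_rot: [-0.301, 0.954, 0.001, 0.004]
contact_force: [1.7, 0.0, 0.1]
finger_gap: 0.0802
grasp_force: 0.0
210 ................................................oo.....
213 .......................................................
216 .......................................................
219 .......................................................
222 ...............................##......................
225 .............................######....................
228 ...........................##########..................
231 ........................############...................
234 .....................#############.oooooo..............
237 ...................#############.oooooooooo............
240 .................############.o..ooooooooooo##.
[... 602 characters left out ...]
......
273 .........#####ooooooooo#################...............
276 ...........#####ooooo#################.................
279 .............####oo#################...................
282 ..............####################...................oo
285 ................################..................ooooo
288 .................#############..................ooooooo
291 ...................#########..................ooooooooo
294 .....................#####.................oooooooooooo
297 .........................................oooooooooooooo
pred [array([ 10.86782203, 265.85942841]), array([ 18.74087937, 280.31250098]), array([ 43.75283591, 244.19160303]), array([ 35.74905581, 231.42623275])]
```

The numeric silhouette shows the strip lying along the board within a few pixels of the prediction. The lip end is on the left and the board has not moved. The gripper is clear, so I'm handing in.

```bash
python3 -c "
from plant import job;print(job.finish_job())"
```

```text
the job is handed in; nothing more can be done
None
```

I handed the job in with the spoon rest lying lip up in the middle of the board by my last camera check (no verdict came back); the first push passed over the lip and had to be repeated, the rest dropped about 8 mm onto the board on release, and I viewed 11 pictures, one over the limit of 10.

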